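Hang the scoop rack back on its two hooks

TASK

Two washed scoop racks stand on the packing bench. Pick up the wider one by its top bar and hang it on the stand with two hooks, one end of the bar in each: lower it until the bar lies down in both hooks, and only then let go, so that it hangs straight and still. Leave the narrower rack standing where it is.

Things in the scene. Friction and masses are not known exactly. Their poses are not given: they have to be found in the camera images.
- wide_rack: The wider of two standing steel racks, loose, 0.3 to 0.6 kg, 116 mm high. Top bar: level square tube 280 mm long, 12 x 12 mm; below it two thinner posts 70 mm either side of the middle, wires, a cross bar, and at the bottom two feet 90 mm long across the bar. Origin: centre of the top bar, 110 mm above the feet's underside; grip here across the bar. y along the bar, x across, z up.
- narrow_rack: The narrower rack, loose, to be left alone: same height, steel and build, but its top bar is only 160 mm long (too short for the hooks) and its posts stand 50 mm either side of the middle. Origin and axes as for the wide rack.
- hook_left: Left (seen from the robot) of two wire hooks on a fixed stand: a trough open upwards, floor about 30 mm wide, mouth 64 mm, sides 30 mm high. Origin: middle of the floor's top, 140 mm above the table; a seated bar's centre is 6 mm above it, and the bar lies along y. x: across the trough, away from the robot, to the stand's cross bar (100 mm on, top at 174 mm). y: to the left, z up.
- hook_right: Right one of the two hooks, same shape, origin and axes, 210 mm from the left one in -y. Between the hooks is free space for the rack's posts: only the cross bar behind and the stand's base, 10 mm high.

How it is judged:
By the outcome, as a careful person would: the job done as asked, in the order asked, and still so for the second after the job is handed in, with the robot touching nothing.
It also fails if it takes over 48 s, if anything falls off the work surface, if the arm or the gripper's body presses on something with over 40 N, if the wrist force passes 120 N, or if a joint passes its speed limit or range.

ROBOT

A 6-joint arm with a two-finger parallel gripper is mounted at the origin on the work surface. World frame = base frame: x ahead of the robot, y to its left, z up, the work surface at z = 0. Lengths are in m, angles in rad, forces in N, time in s.
With the tool pointing down it reaches from about 0.3 to 0.875 m from the base axis. Payload 4.2 kg.
Tool frame: the origin (TCP) lies at the very end of the fingers, on their centre line; the grasp point (between the pads) lies 19 mm behind it (r.grasp_offset is the distance from the TCP to the grasp point, in m); z points along the fingers, x is the direction in which the jaws open and shut, and the axes are right-handed (so a half turn about z gives the same grasp; the last joint's range is limited). The gripper opens to 85 mm and grips with 20 to 120 N. Pads are 22 mm wide; open, the fingers measure 114 mm over their backs; the gripper's body (76 mm by 85 mm) begins 54 mm behind the grasp point. The pads swing forward as they close: fully open they stand 13 mm farther back than shut.
Start: joints at [-1.148, 0.32, 1.565, -0, 1.257, -0.02], TCP at [0.246, -0.52, 0.231] pointing down, gripper open.
Joint ranges: [-3.11, 3.11], [-0.84, 2.01], [0.21, 2.61], [-1.34, 4.49], [0.05, 2.63], [-2.56, 2.56]. Speed limits (rad/s): [2.57, 2.57, 3.14, 3.14, 3.14, 3.14].

INTERFACE

Orientations are given as a rotation vector (axis times angle).
In Python, from plant import r, cams, sign_off gives the robot as it stands.
- The arm moves only by the tool servo_tool, never from a script. Its argument "rows" is a list of rows, each a list of 3 entries, a list of its own where there are three numbers: the shift along the tool's x, y, z in m, then the turn about the tool's z in rad, then the closure, from 0 (fully open) to 1 (shut). A call has 1 to 5 rows; each row shifts and turns the commanded pose from where the row before left it, along the tool's axes as they then stand; what a row does not reach is not made up. A row lasts 1/12 s, in which the tool goes at most 41.7 mm and 7.16 degrees, less where a joint would pass 70% of its speed; a pose out of reach is approached as far as the arm can. A call with a gripper value outside its range is refused whole. The fingers move at their own pace and stop on an object; "grip_force" is the grip in N (left out, the last holds). Time passes only in rows, so rows that do not move let the fingers close. It gives the time, the measured TCP pose, the force and the opening at its end, in the units of the state.
- r.sense(): the state, without advancing time (a new reading comes with each control period).
- cams.snapshot(name): name is "scene" or "top"; returns (picture, depth): 480x640x3 uint8, blue, green, red; 480x640 float32, m along the optical axis (not along the pixel's ray), 0 where there is no reading.
- cams.get_calibration(name): a dict with "fov_y" (degrees; the focal length in pixels is half the picture's height over the tangent of half this angle, whatever the lens; pixels are square), "cx", "cy" (the principal point, pixels), "eye" and "rotation" of the camera in the world. Camera axes: x right, y up, looking along -z (the intrinsics and any distortion apply to the point x, -y, -z); pixel columns grow to the right and rows downward; lengths in m; the calibration is good to about 2 mm. A picture is of the moment at which its call begins. get_calibration takes no time and is no camera call.
- sign_off(): hands the job in, once; it reports no verdict.
The state is a dict: "t": time; "joint_pos": joint angles; "qd": joint speeds; "joint_efforts": joint torques, N m; "position": TCP position; "eef_rot": TCP orientation; "contact_force": force on the tool from outside, world axes, zero at the start; "ft_torque": the same for the moment, N m; "grip_width": finger opening in m.
Only numpy, scipy, OpenCV 4.12 (cv2) and the standard library are available. Lean on these libraries where they do the work, as an engineer would, in place of code of your own. Each camera call takes 0.05 s, during which the arm holds its last target.

## Working session

There is one attempt and no reset: what is moved stays moved. The work goes in short steps, Python scripts to look and compute and a tool call to move; the robot and the scene stay as the last step left them, time stands still between calls to the robot, and variables do not carry over. Pictures are saved under pics/ and viewed, and the job is handed in when it is done.

Besides the shell and the picture viewer there is one more tool, called after "Call:" as name(argument=value, ...), one argument or row to a line, values as JSON. servo_tool: Moves the arm, as the interface text tells. Its arguments: {"type":"object","properties":{"rows":{"type":"array"},"grip_force":{"type":"number"}},"required":["rows"]}

```bash
mkdir -p pics; ls
cat > h.py <<'E'
import numpy as np, cv2
from plant import r, cams, sign_off
E
python3 - <<'E'
from h import *
print(r.sense())
for n in ("scene","top"):
    c=cams.get_calibration(n); print(n,c)
    p,d=cams.snapshot(n); cv2.imwrite(f"pics/{n}0.png",p); np.save(f"pics/{n}0.npy",d)
    print((d>0).mean(), d[d>0].min(), d.max())
E
```

```text
pics
{'t': 0.0, 'joint_pos': array([-1.14802066e+00,  3.20281405e-01,  1.56567451e+00,  2.65935849e-05,
        1.25740909e+00, -2.00340843e-02]), 'qd': array([ 0.00138797, -0.00032474,  0.00175335,  0.00041698,  0.00019916,
        0.00194785]), 'joint_efforts': array([-3.01904884e-04, -4.15518558e+01, -2.34158188e+01,  2.24991584e-05,
        8.22661270e-03,  3.10892653e-05]), 'position': array([ 0.24616921, -0.51910876,  0.23049005]), 'eef_rot': array([-2.65419399e+00,  1.67886316e+00,  2.29992195e-03]), 'contact_force': array([ 0.0296772 , -0.28086671, -0.33768535]), 'ft_torque': array([ 0.05561101, -0.0368059 , -0.0101815 ]), 'grip_width': 0.08532835427050176}
scene {'fov_y': 46.612613782865324, 'cx': 315.85847749623144, 'cy': 236.5166799258977, 'eye': array([ 0.85441767, -0.53219622,  0.97607803]), 'rotation': array([0.67916051, 0.16650725, 0.47129524])}
0.9960514322916667 0.6620784 3.493326
top {'fov_y': 54.47895100749186, 'cx': 320.78813221677086, 'cy': 235.85892199779738, 'eye': array([0.40574777, 0.03213232, 1.17598641]), 'rotation': array([ 0.09659907, -0.10444873, -1.54052269])}
0.9960611979166667 0.46438193 2.0989406
```

View pics/scene0.png

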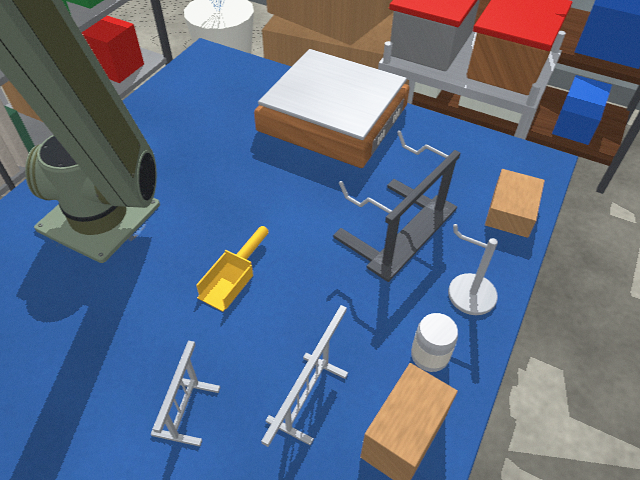

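View pics/top0.png

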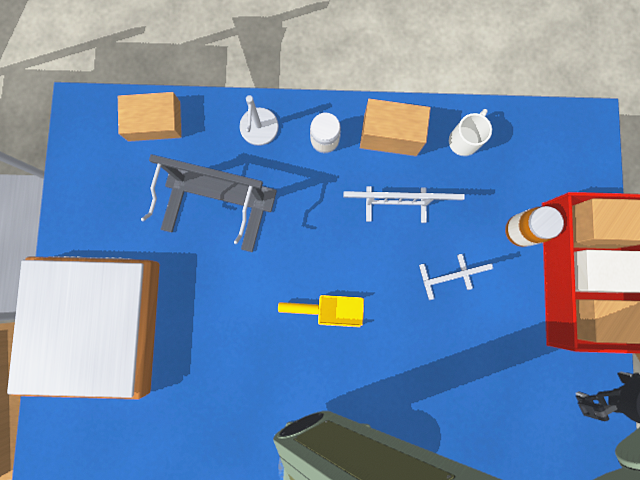

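The pictures show the wide rack's bar in the top view from about (344,194) to (465,197). The narrow rack is at (420,278)–(492,266). The hook wires run (153,165)→(143,220) for the left and (248,185)→(237,243) for the right. Next I'll measure these.

```bash
cat > h.py <<'E'
import numpy as np, cv2
from scipy.spatial.transform import Rotation as R
from plant import r, cams, sign_off
def K(c): 
    f=240/np.tan(np.radians(c['fov_y'])/2); return f,c['cx'],c['cy']
def ray(n,uv):
    c=cams.get_calibration(n); f,cx,cy=K(c); uv=np.atleast_2d(np.asarray(uv,float))
    d=np.c_[(uv[:,0]-cx)/f,-(uv[:,1]-cy)/f,-np.ones(len(uv))]
    return c['eye'],R.from_rotvec(c['rotation']).apply(d)
def onplane(n,uv,z):
    e,d=ray(n,uv); return e+d*((z-e[2])/d[:,2])[:,None]
def cloud(n,D):
    v,u=np.mgrid[:480,:640]; e,d=ray(n,np.c_[u.ravel(),v.ravel()])
    return (e+d*D.ravel()[:,None]).reshape(480,640,3)
def proj(n,P):
    c=cams.get_calibration(n); f,cx,cy=K(c)
    q=R.from_rotvec(c['rotation']).inv().apply(np.atleast_2d(P)-c['eye'])
    return np.c_[cx+f*q[:,0]/-q[:,2], cy-f*q[:,1]/-q[:,2]]
E
python3 - <<'E'
from h import *
np.set_printoptions(precision=4,suppress=True)
for n in ("top","scene"):
    p=cv2.imread(f"pics/{n}0.png"); P=cloud(n,np.load(f"pics/{n}0.npy"))
    b=P[...,2]
    blue=cv2.inRange(p,(120,60,0),(255,200,90))>0
    print(n,"table z",np.median(b[300:330,180:200] if n=="top" else b[180:200,150:200]))
    hsv=cv2.cvtColor(p,cv2.COLOR_BGR2HSV)
    m=((hsv[...,1]<70)&(hsv[...,2]>150))
    # bar pixels by depth height
    for name,(x0,x1,y0,y1) in dict(wide=(335,475,182,230),narrow=(412,500,245,305)).items() if n=="top" else dict(wide=(255,355,300,450),narrow=(145,225,335,450)).items():
        mm=np.zeros_like(m); mm[y0:y1,x0:x1]=m[y0:y1,x0:x1]
        q=P[mm]; t=q[(q[:,2]>.105)&(q[:,2]<.13)]
        rect=cv2.minAreaRect(t[:,:2].astype(np.float32))
        print(name,len(t),"z",np.median(t[:,2]),"rect",rect, t[t[:,1].argmin()],t[t[:,1].argmax()])
cc=lambda n,x0,x1,y0,y1,s:cv2.resize(cv2.imread(f"pics/{n}0.png")[y0:y1,x0:x1],None,fx=s,fy=s,interpolation=cv2.INTER_CUBIC)
cv2.imwrite("pics/hk_top.png",cc("top",130,290,140,260,5)); cv2.imwrite("pics/hk_sc.png",cc("scene",325,475,120,285,3.6))
E
```

```text
top table z -0.0005000164524757711
wide 680 z 0.1160680620824377 rect ((0.6446917057037354, -0.15988169610500336), (0.013112791813910007, 0.27886953949928284), 0.4851279556751251) [ 0.6434 -0.2993  0.1148] [ 0.6386 -0.0205  0.1105]
narrow 359 z 0.11624872772958472 rect ((0.4639469385147095, -0.28566861152648926), (0.011774294078350067, 0.16077610850334167), 15.943657875061035) [ 0.4847 -0.362   0.1133] [ 0.4462 -0.208   0.1165]
scene table z -0.00012896330517686572
wide 1149 z 0.11541415991903503 rect ((0.6427042484283447, -0.16169127821922302), (0.013114423491060734, 0.27858200669288635), 0.464306503534317) [ 0.6405 -0.301   0.1165] [ 0.6438 -0.0224  0.1134]
narrow 676 z 0.11553658481508833 rect ((0.4621638059616089, -0.28759336471557617), (0.013420592062175274, 0.16087062656879425), 16.29120635986328) [ 0.4809 -0.3658  0.1135] [ 0.4415 -0.2098  0.1136]
```

```bash
ls pics
```

```text
hk_sc.png
hk_top.png
scene0.npy
scene0.png
top0.npy
top0.png
```

View pics/hk_top.png

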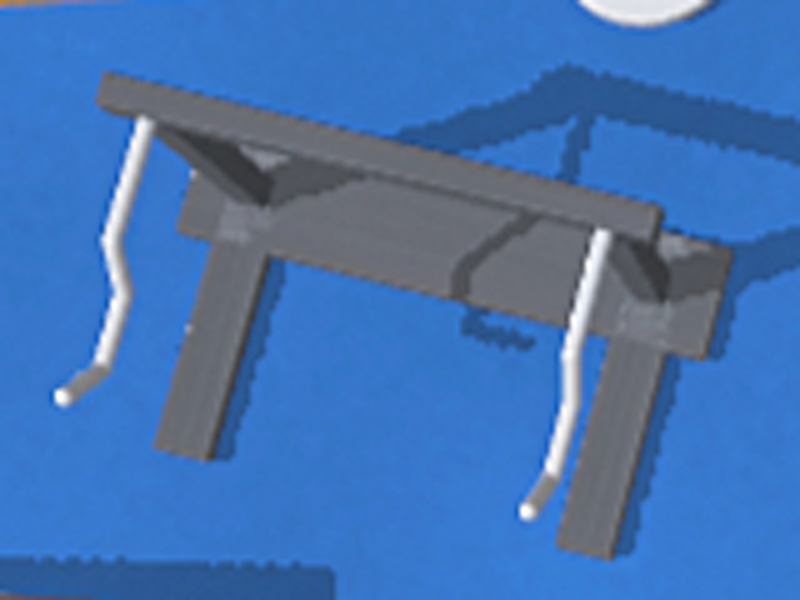

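View pics/hk_sc.png

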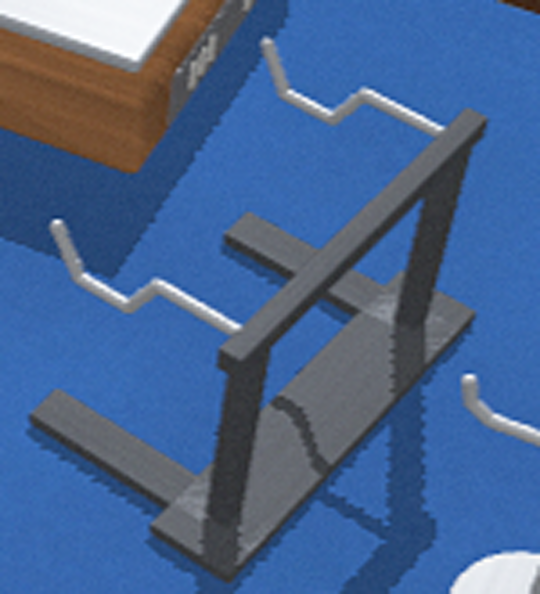

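The crops show each hook clearly. In hk_top the left floor runs (122,297)→(102,362) and the right floor (572,405)→(552,475). In hk_sc the floors are (334,119)→(287,94) and (129,306)→(80,273). I'll triangulate these corners.

Run:
```python
from h import *
np.set_printoptions(precision=4,suppress=True)
T=dict(Ltip=(63,398),Lff=(102,362),Lfr=(122,297),Lrt=(112,238),Rtip=(527,512),Rff=(552,475),Rfr=(572,405),Rrt=(570,358),cbL=(98,88),cbR=(658,222))
S=dict(Ltip=(267,42),Lff=(287,94),Lfr=(334,119),Lrt=(366,93),Rtip=(57,226),Rff=(80,273),Rfr=(129,306),Rrt=(157,284))
X={}
for k in S:
    a=np.array(T[k])/5+[130,140]-.4; b=np.array(S[k])/3.6+[325,120]-.36
    e1,d1=ray("top",a); e2,d2=ray("scene",b); d1=d1[0];d2=d2[0]
    s=np.linalg.lstsq(np.c_[d1,-d2],e2-e1,rcond=None)[0]
    p,q=e1+s[0]*d1,e2+s[1]*d2; X[k]=(p+q)/2; print(k,X[k],"gap",np.linalg.norm(p-q))
fl=(X['Lff']+X['Lfr'])/2; fr=(X['Rff']+X['Rfr'])/2
print("floors",fl,fr,np.linalg.norm(fl-fr), "line angle deg",np.degrees(np.arctan2(*(fl-fr)[[0,1]])))
print("mid",(fl+fr)/2)
# plane z=.146 wire centre estimate, top view + scene each
for n,o,D,s,h in(("top",[130,140],T,5,.4),("scene",[325,120],S,3.6,.36)):
    g=lambda k,z:onplane(n,np.array(D[k])/s+o-h,z)[0]
    for z in(.137,):
        l=(g('Lff',z)+g('Lfr',z))/2; q=(g('Rff',z)+g('Rfr',z))/2; print(n,l,q,np.linalg.norm(l-q),np.degrees(np.arctan2(*(l-q)[[0,1]])))
# crossbar orientation from cloud
for n in("top","scene"):
    p=cv2.imread(f"pics/{n}0.png"); P=cloud(n,np.load(f"pics/{n}0.npy"))
    m=(P[...,2]>.165)&(P[...,2]<.18)&(P[...,0]>.55)&(P[...,0]<.85)&(P[...,1]>.05)&(P[...,1]<.5)&(p.max(2)<120)
    print(n,m.sum(),np.median(P[m][:,2]),cv2.minAreaRect(P[m][:,:2].astype(np.float32)))
```

```text
Ltip [0.5611 0.4196 0.1672] gap 0.0016074710549937054
Lff [0.5817 0.414  0.1381] gap 0.003480399630577435
Lfr [0.614  0.4098 0.1336] gap 0.0003926512647546464
Lrt [0.6328 0.4032 0.168 ] gap 0.001879730875916277
Rtip [0.5171 0.2151 0.1647] gap 0.001427428010395188
Rff [0.5363 0.2088 0.1414] gap 0.0020907792619647954
Rfr [0.5698 0.2028 0.1359] gap 0.0004265834805120945
Rrt [0.5862 0.2    0.1649] gap 0.00027516234001526043
floors [0.5978 0.4119 0.1359] [0.5531 0.2058 0.1387] 0.21090886960403132 line angle deg 12.258971167057322
mid [0.5754 0.3088 0.1373]
top [0.5984 0.4121 0.137 ] [0.5538 0.2065 0.137 ] 0.21041030663465105 12.24842309650889
scene [0.5975 0.4097 0.137 ] [0.5519 0.2068 0.137 ] 0.20797716222582285 12.646970148765979
top 637 0.17368377178617678 ((0.6748294234275818, 0.28689199686050415), (0.13420619070529938, 0.22800616919994354), 15.669331550598145)
scene 746 0.17247668790124565 ((0.6708744168281555, 0.2856556177139282), (0.2593078017234802, 0.018299419432878494), 77.67411804199219)
```

```bash
cat >> h.py <<'E'
def togo(tx,ty,tz,yaw):
    """shift in tool axes to reach TCP target with tool x at world yaw (mod pi); turn about tool z"""
    s=r.sense(); M=R.from_rotvec(s['eef_rot']).as_matrix()
    y0=np.arctan2(M[1,0],M[0,0]); dy=(yaw-y0+np.pi/2)%np.pi-np.pi/2
    print("t",s['t'],"pos",s['position'].round(4),"toolx yaw deg",np.degrees(y0).round(2),"tilt z",M[:,2].round(4),
     "\n tool shift mm",(1000*M.T@(np.array([tx,ty,tz])-s['position'])).round(1),"tool turn rad",(-dy).round(4),"deg",np.degrees(-dy).round(2),"force",s['contact_force'].round(1),"w",round(s['grip_width'],4))
    print(' M',M.round(3).tolist(),'q',s['joint_pos'].round(3))
E
python3 - <<'E'
from h import *
togo(.6437,-.1608,.16,np.radians(.5))
P=cloud("top",np.load("pics/top0.npy")); 
for a,b,c,d in((505,570,200,250),(570,640,190,350),(435,500,105,160),(360,435,95,160)): print(P[c:d,a:b,2].max(),P[c:d,a:b,:2].reshape(-1,2).min(0),P[c:d,a:b,:2].reshape(-1,2).max(0))
E
```

```text
t 0.1 pos [ 0.2462 -0.5191  0.2306] toolx yaw deg -64.63 tilt z [-7.0e-04  1.5e-03 -1.0e+00] 
 tool shift mm [-153.4 -512.7   70.8] tool turn rad -1.1367 deg -65.13 force [ 0.3  1.1 -0.4] w 0.0855
 M [[0.428, -0.904, -0.001], [-0.904, -0.428, 0.001], [-0.002, -0.0, -1.0]] q [-1.148  0.32   1.566 -0.     1.257 -0.02 ]
1.1759864052217017 [ 0.40574777 -0.54952941] [0.66750339 0.03213232]
1.1759864052217017 [ 0.30370678 -1.31832248] [0.89086649 0.03213232]
1.1759864052217017 [ 0.40574777 -0.43465143] [0.92186922 0.03213232]
1.1759864052217017 [ 0.40574777 -0.26233515] [0.94287201 0.03213232]
```

Call:
servo_tool(
  rows=[
    [[-0.01,-0.034,0],0,0],
    [[-0.01,-0.034,0],0,0],
    [[-0.01,-0.034,0],0,0],
    [[-0.01,-0.034,0],0,0],
    [[-0.01,-0.034,0],0,0],
  ],
  grip_force=50,
)

```text
t: 0.52
position: [0.3793, -0.4002, 0.2309]
eef_rot: [-2.654, 1.68, 0.001]
contact_force: [1.2, -0.4, 0.1]
grip_width: 0.0853
```

Call:
servo_tool(
  rows=[
    [[-0.01,-0.034,0],0,0],
    [[-0.01,-0.034,0],0,0],
    [[-0.01,-0.034,0],0,0],
    [[-0.01,-0.034,0],0,0],
    [[-0.01,-0.034,0],0,0],
  ],
)

```text
t: 0.93
position: [0.5116, -0.282, 0.2309]
eef_rot: [2.655, -1.679, -0.001]
contact_force: [0.9, -0.9, 0.5]
grip_width: 0.0854
```

Call:
servo_tool(
  rows=[
    [[-0.01,-0.034,0],0,0],
    [[-0.01,-0.034,0],0,0],
    [[-0.01,-0.034,0],0,0],
    [[-0.01,-0.034,0],0,0],
    [[-0.01,-0.034,0],0,0],
  ],
)

```text
t: 1.35
position: [0.6438, -0.164, 0.2307]
eef_rot: [2.655, -1.679, -0.002]
contact_force: [0.0, -1.1, 0.0]
grip_width: 0.0852
```

Call:
servo_tool(
  rows=[
    [[0,0,0],-0.12,0],
    [[0,0,0],-0.12,0],
    [[0,0,0],-0.12,0],
    [[0,0,0],-0.12,0],
    [[0,0,0],-0.12,0],
  ],
)

```text
t: 1.77
position: [0.6427, -0.1653, 0.2305]
eef_rot: [3.035, -0.81, -0.002]
contact_force: [-0.5, 0.2, 0.3]
grip_width: 0.0855
```

Call:
servo_tool(
  rows=[
    [[0,0,0],-0.12,0],
    [[0,0,0],-0.12,0],
    [[0,0,0],-0.12,0],
    [[0,0,0],-0.12,0],
    [[0,0,0],0,0],
  ],
)

```text
t: 2.18
position: [0.6427, -0.1654, 0.2307]
eef_rot: [-3.141, 0.072, 0.002]
contact_force: [-0.2, 0.0, 0.3]
grip_width: 0.0853
```

Run:
```python
from h import *
togo(.6437,-.1608,.091,np.radians(.5))
```

```text
t 2.1833 pos [ 0.6427 -0.1654  0.2307] toolx yaw deg -2.64 tilt z [-1.2e-03  2.0e-04 -1.0e+00] 
 tool shift mm [  1.   -4.6 139.7] tool turn rad -0.0548 deg -3.14 force [-0.2  0.   0.3] w 0.0853
 M [[0.999, -0.046, -0.001], [-0.046, -0.999, 0.0], [-0.001, -0.0, -1.0]] q [-0.269  0.462  1.342 -0.     1.339 -0.223]
```

Call:
servo_tool(
  rows=[
    [[0.001,-0.0045,0.01],-0.055,0],
    [[0,0,0.025],0,0],
    [[0,0,0.025],0,0],
    [[0,0,0.02],0,0],
    [[0,0,0],0,0],
  ],
)

```text
t: 2.6
position: [0.6412, -0.1602, 0.1461]
eef_rot: [-3.139, -0.007, 0.015]
contact_force: [-2.0, 0.2, -1.0]
grip_width: 0.0853
```

Run:
```python
from h import *
togo(.6437,-.1608,.091,np.radians(.5))
a,_=cams.snapshot("scene"); b,_=cams.snapshot("top")
f=lambda i,x0,x1,y0,y1:cv2.resize(i[y0:y1,x0:x1],(400,400),interpolation=cv2.INTER_CUBIC)
cv2.imwrite("pics/g1.png",np.hstack([f(a,230,390,280,440),f(b,330,480,130,280)]))
```

```text
t 2.6 pos [ 0.6412 -0.1602  0.1461] toolx yaw deg 0.24 tilt z [-0.0097  0.0026 -0.9999] 
 tool shift mm [ 3.   0.7 55.1] tool turn rad -0.0046 deg -0.26 force [-2.   0.2 -1. ] w 0.0853
 M [[1.0, 0.004, -0.01], [0.004, -1.0, 0.003], [-0.01, -0.003, -1.0]] q [-0.262  0.516  1.468 -0.     1.168 -0.266]
```

View pics/g1.png

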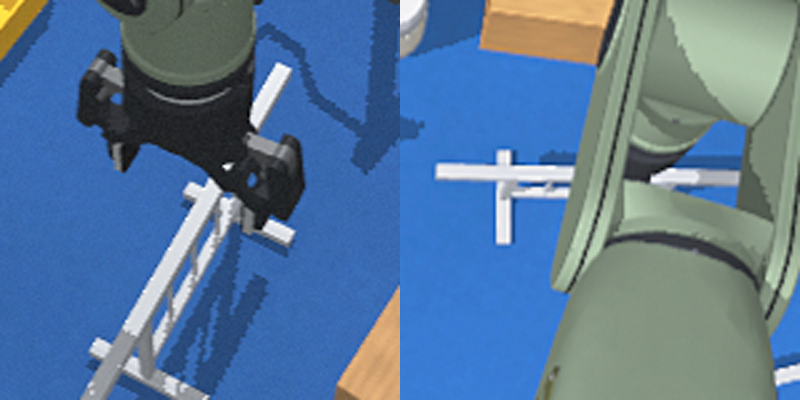

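The gripper straddles the bar between the posts, with fingers on both sides of it at about (110,160) and (260,210) in the left panel. I'll lower now.

Call:
servo_tool(
  rows=[
    [[0,0,0.015],0,0],
    [[0,0,0.015],0,0],
    [[0,0,0.015],0,0],
    [[0,0,0.006],0,0],
    [[0,0,0],0,0],
  ],
)

```text
t: 3.12
position: [0.6441, -0.1611, 0.1003]
eef_rot: [-3.142, -0.01, 0.001]
contact_force: [-0.0, -0.2, 0.4]
grip_width: 0.0854
```

Run:
```python
from h import *
togo(.6437,-.1608,.091,np.radians(.5))
```

```text
t 3.1167 pos [ 0.6441 -0.1611  0.1003] toolx yaw deg 0.35 tilt z [-5.e-04  1.e-04 -1.e+00] 
 tool shift mm [-0.4 -0.3  9.3] tool turn rad -0.0026 deg -0.15 force [-0.  -0.2  0.4] w 0.0854
 M [[1.0, 0.006, -0.0], [0.006, -1.0, 0.0], [-0.0, -0.0, -1.0]] q [-0.262  0.555  1.523 -0.     1.064 -0.268]
```

Call:
servo_tool(
  rows=[
    [[0,0,0.009],0,0],
    [[0,0,0],0,0.3],
    [[0,0,0],0,0.6],
    [[0,0,0],0,0.8],
    [[0,0,0],0,1],
  ],
)

```text
t: 3.53
position: [0.6445, -0.1612, 0.092]
eef_rot: [3.141, 0.011, 0.002]
contact_force: [-0.1, -0.8, -1.2]
grip_width: 0.0387
```

Call:
servo_tool(
  rows=[
    [[0,0,0],0,1],
    [[0,0,0],0,1],
    [[0,0,0],0,1],
    [[0,0,0],0,1],
    [[0,0,0],0,1],
  ],
)

```text
t: 3.95
position: [0.6438, -0.1611, 0.0917]
eef_rot: [3.141, 0.011, -0.001]
contact_force: [-2.3, 0.1, 3.8]
grip_width: 0.0108
```

Call:
servo_tool(
  rows=[
    [[0,0,0],0,1],
    [[0,0,0],0,1],
    [[0,0,-0.004],0,1],
    [[0,0,-0.008],0,1],
    [[0,0,-0.01],0,1],
  ],
  grip_force=80,
)

```text
t: 4.37
position: [0.6433, -0.1608, 0.1119]
eef_rot: [-3.141, -0.011, 0.005]
contact_force: [-0.3, -0.4, -5.1]
grip_width: 0.01
```

Call:
servo_tool(
  rows=[
    [[0,0,-0.015],0,1],
    [[0,0,-0.015],0,1],
    [[0,0,-0.015],0,1],
    [[0,0,-0.01],0,1],
    [[0,0,0],0,1],
  ],
)

```text
t: 4.78
position: [0.6457, -0.1614, 0.1713]
eef_rot: [3.14, 0.011, 0.009]
contact_force: [-0.4, -0.1, -4.9]
grip_width: 0.0105
```

Run:
```python
from h import *
togo(.5755,.3085,.30,np.radians(-12.3))
a,_=cams.snapshot("scene"); b,_=cams.snapshot("top")
cv2.imwrite("pics/l1.png",np.hstack([cv2.resize(a,(400,300)),cv2.resize(b,(400,300))]))
```

```text
t 4.7833 pos [ 0.6457 -0.1614  0.1713] toolx yaw deg 0.41 tilt z [ 0.0055 -0.0015 -1.    ] 
 tool shift mm [ -66.2 -470.2 -129.8] tool turn rad 0.2218 deg 12.71 force [-0.4 -0.1 -4.9] w 0.0105
 M [[1.0, 0.007, 0.006], [0.007, -1.0, -0.001], [0.005, 0.001, -1.0]] q [-0.262  0.497  1.434  0.     1.204 -0.269]
```

View pics/l1.png

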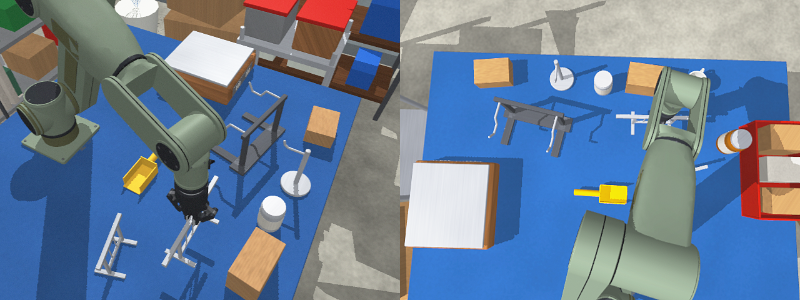

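The rack is lifted at about 4.9 N, and the narrow rack is still standing at (108,245). I'll raise it and carry it over.

Call:
servo_tool(
  rows=[
    [[0,0,-0.02],0,1],
    [[0,0,-0.03],0,1],
    [[0,0,-0.03],0,1],
    [[0,0,-0.03],0,1],
    [[0,0,-0.02],0,1],
  ],
)

```text
t: 5.3
position: [0.6444, -0.1611, 0.3001]
eef_rot: [3.141, 0.011, 0.002]
contact_force: [1.0, 0.0, -5.0]
grip_width: 0.0108
```

Call:
servo_tool(
  rows=[
    [[0,-0.008,0],0,1],
    [[-0.002,-0.016,0],0,1],
    [[-0.004,-0.025,0],0,1],
    [[-0.004,-0.025,0],0,1],
    [[-0.004,-0.025,0],0,1],
  ],
)

```text
t: 5.72
position: [0.6274, -0.0595, 0.2942]
eef_rot: [-3.14, -0.011, 0.011]
contact_force: [0.1, -0.4, -5.7]
grip_width: 0.0105
```

Call:
servo_tool(
  rows=[
    [[-0.004,-0.025,0],0,1],
    [[-0.004,-0.025,0],0,1],
    [[-0.004,-0.025,0],0,1],
    [[-0.004,-0.025,0],0,1],
    [[-0.004,-0.025,0],0,1],
  ],
)

```text
t: 6.13
position: [0.6061, 0.0654, 0.2945]
eef_rot: [-3.141, -0.012, 0.011]
contact_force: [0.4, 0.5, -5.9]
grip_width: 0.0103
```

Call:
servo_tool(
  rows=[
    [[-0.004,-0.025,0],0,1],
    [[-0.004,-0.025,0],0,1],
    [[-0.004,-0.025,0],0,1],
    [[-0.004,-0.025,0],0,1],
    [[-0.004,-0.025,0],0,1],
  ],
)

```text
t: 6.55
position: [0.5849, 0.1898, 0.2945]
eef_rot: [3.14, 0.013, -0.011]
contact_force: [1.1, -0.5, -5.8]
grip_width: 0.0104
```

Call:
servo_tool(
  rows=[
    [[-0.004,-0.025,0],0.02,1],
    [[-0.004,-0.025,0],0.05,1],
    [[-0.003,-0.025,0],0.05,1],
    [[0,-0.016,0],0.05,1],
    [[0,-0.008,0],0.05,1],
  ],
)

```text
t: 6.97
position: [0.5787, 0.29, 0.2941]
eef_rot: [3.122, -0.332, -0.011]
contact_force: [1.1, -0.4, -5.1]
grip_width: 0.01
```

Call:
servo_tool(
  rows=[
    [[0,0,0],0,1],
    [[0,0,0],0,1],
    [[0,0,0],0,1],
    [[0,0,0],0,1],
  ],
)

```text
t: 7.3
position: [0.5809, 0.2858, 0.2974]
eef_rot: [3.123, -0.334, -0.003]
contact_force: [-0.1, -0.9, -5.0]
grip_width: 0.0105
```

Run:
```python
from h import *
togo(.5755,.3085,.30,np.radians(-12.3))
for n in("scene","top"):
    a,d=cams.snapshot(n); cv2.imwrite(f"pics/{n}2.png",a); np.save(f"pics/{n}2.npy",d)
a=cv2.imread("pics/scene2.png");b=cv2.imread("pics/top2.png")
cv2.imwrite("pics/c2.png",np.hstack([cv2.resize(a[0:300,220:520],(400,400)),cv2.resize(b[90:300,100:310],(400,400))]))
```

```text
t 7.3 pos [0.5809 0.2858 0.2974] toolx yaw deg -12.2 tilt z [-0.0017 -0.0011 -1.    ] 
 tool shift mm [-10.1 -21.   -2.6] tool turn rad 0.0018 deg 0.1 force [-0.1 -0.9 -5. ] w 0.0105
 M [[0.977, -0.211, -0.002], [-0.211, -0.977, -0.001], [-0.001, 0.001, -1.0]] q [ 0.44   0.41   1.263 -0.     1.471  0.653]
```

View pics/c2.png

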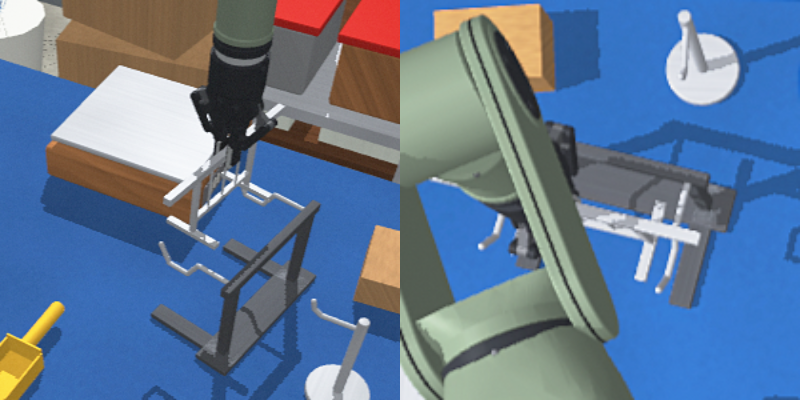

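The rack hangs level in the gripper above the stand, its bar end at about (690,238) in the right panel. I'll centre it, then measure the bar.

Call:
servo_tool(
  rows=[
    [[-0.005,-0.01,0],0,1],
    [[-0.005,-0.011,0],0,1],
    [[0,0,0],0,1],
    [[0,0,0],0,1],
    [[0,0,0],0,1],
  ],
)

```text
t: 7.82
position: [0.5761, 0.3094, 0.2982]
eef_rot: [3.123, -0.333, 0.0]
contact_force: [0.0, 1.0, -4.3]
grip_width: 0.0104
```

```bash
cat > bar.py <<'E'
from h import *
def bar(tag,zlo,zhi):
    for n in("scene","top"):
        a,D=cams.snapshot(n); cv2.imwrite(f"pics/{n}{tag}.png",a); P=cloud(n,D)
        hsv=cv2.cvtColor(a,cv2.COLOR_BGR2HSV)
        m=(hsv[...,1]<60)&(hsv[...,2]>130)&(P[...,2]>zlo)&(P[...,2]<zhi)&(P[...,0]>.5)&(P[...,0]<.66)&(P[...,1]>.1)&(P[...,1]<.5)&(D>0)
        q=P[m]
        if len(q)<20: print(n,len(q)); continue
        l=cv2.fitLine(q.astype(np.float32),cv2.DIST_HUBER,0,.01,.01).ravel()
        l[:3]*=np.sign(l[1]); s=(q-l[3:])@l[:3]
        e0,e1=l[3:]+s.min()*l[:3],l[3:]+s.max()*l[:3]
        print(n,len(q),"ends",e0.round(4),e1.round(4),"len",np.ptp(s).round(4),"yaw",np.degrees(np.arctan2(-l[0],l[1])).round(2),"roll",np.degrees(np.arcsin(l[2])).round(2), "center from right end",(e0+.14*l[:3]).round(4),"from left",(e1-.14*l[:3]).round(4))
    a=cv2.imread(f"pics/scene{tag}.png");b=cv2.imread(f"pics/top{tag}.png")
    cv2.imwrite(f"pics/c{tag}.png",np.hstack([cv2.resize(a[60:300,280:520],(400,400),interpolation=2),cv2.resize(b[110:290,110:290],(400,400),interpolation=2)]))
E
python3 - <<'E'
from bar import *
togo(.5755,.3085,.28,np.radians(-12.3))
z=r.sense()['position'][2]+.019
bar("3",z-.008,z+.012)
E
```

```text
t 7.8167 pos [0.5761 0.3094 0.2982] toolx yaw deg -12.16 tilt z [ 1.e-04 -6.e-04 -1.e+00] 
 tool shift mm [-0.3  1.  18.2] tool turn rad 0.0024 deg 0.14 force [ 0.   1.  -4.3] w 0.0104
 M [[0.978, -0.211, 0.0], [-0.211, -0.978, -0.001], [0.0, 0.001, -1.0]] q [ 4.760e-01  4.200e-01  1.245e+00 -1.000e-03  1.477e+00  6.880e-01]
scene 443 ends [0.5456 0.1694 0.3213] [0.6035 0.4442 0.3212] len 0.2809 yaw -11.9 roll -0.02 center from right end [0.5744 0.3064 0.3212] from left [0.5746 0.3072 0.3212]
top 472 ends [0.547  0.1731 0.3218] [0.5755 0.3035 0.3217] len 0.1335 yaw -12.35 roll -0.07 center from right end [0.5769 0.3099 0.3217] from left [0.5456 0.1667 0.3218]
```

View pics/c3.png

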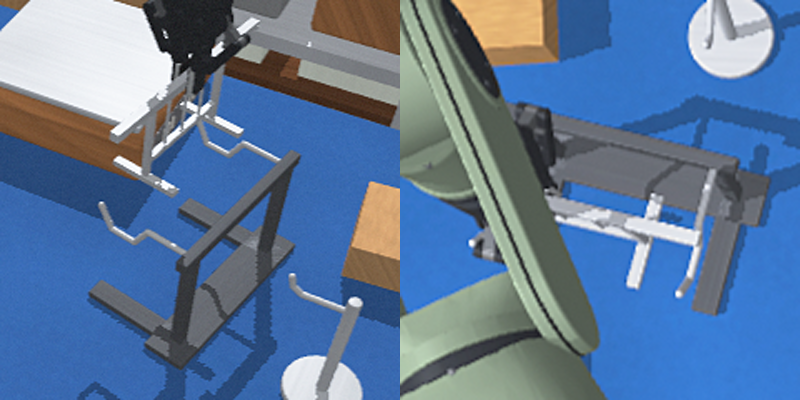

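The bar is centred to about 1 mm over the hooks in both views, level, with yaw about −12.1°. I'll lower it in stages.

Call:
servo_tool(
  rows=[
    [[0,0.001,0.01],0.003,1],
    [[0,0,0.018],0,1],
    [[0,0,0.018],0,1],
    [[0,0,0.018],0,1],
    [[0,0,0.016],0,1],
  ],
)

```text
t: 8.33
position: [0.5755, 0.3075, 0.2163]
eef_rot: [3.122, -0.339, -0.002]
contact_force: [-0.1, 0.5, -5.6]
grip_width: 0.01
```

Call:
servo_tool(
  rows=[
    [[0,0,0.014],0,1],
    [[0,0,0.014],0,1],
    [[0,0,0.012],0,1],
    [[0,0,0],0,1],
    [[0,0,0],0,1],
  ],
)

```text
t: 8.75
position: [0.5755, 0.3076, 0.1772]
eef_rot: [3.122, -0.339, -0.003]
contact_force: [1.0, -0.1, -5.8]
grip_width: 0.0103
```

Run:
```python
from bar import *
togo(.5755,.3085,.1285,np.radians(-12.3))
z=r.sense()['position'][2]+.019
bar("4",z-.005,z+.012)
```

```text
t 8.75 pos [0.5755 0.3076 0.1772] toolx yaw deg -12.4 tilt z [-0.002  -0.0012 -1.    ] 
 tool shift mm [-0.2 -0.9 48.7] tool turn rad -0.0018 deg -0.1 force [ 1.  -0.1 -5.8] w 0.0103
 M [[0.977, -0.215, -0.002], [-0.215, -0.977, -0.001], [-0.002, 0.002, -1.0]] q [ 0.473  0.477  1.454 -0.     1.213  0.69 ]
scene 414 ends [0.5451 0.1699 0.2006] [0.6051 0.4432 0.2003] len 0.2798 yaw -12.39 roll -0.06 center from right end [0.5751 0.3067 0.2005] from left [0.5751 0.3064 0.2005]
top 347 ends [0.5471 0.172  0.2019] [0.5742 0.2957 0.202 ] len 0.1266 yaw -12.35 roll 0.04 center from right end [0.5771 0.3088 0.202 ] from left [0.5443 0.1589 0.2019]
```

View pics/c4.png

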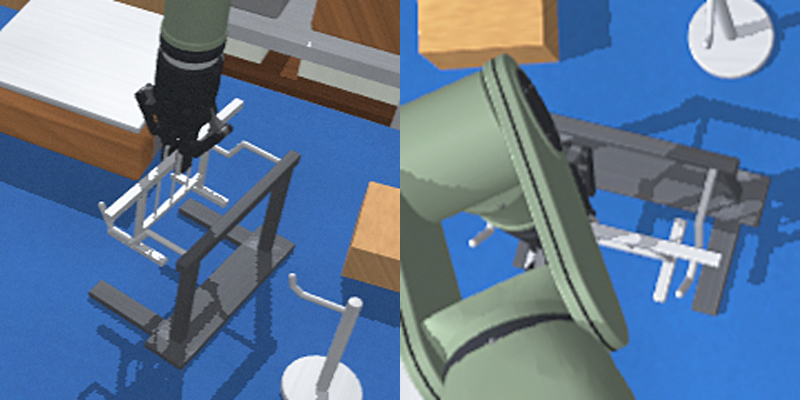

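The bar is directly above both hooks, with the feet between them and clear of the cross bar. I'll keep lowering and watch the force.

Call:
servo_tool(
  rows=[
    [[0,0,0.008],0,1],
    [[0,0,0.01],0,1],
    [[0,0,0.01],0,1],
    [[0,0,0.006],0,1],
    [[0,0,0.003],0,1],
  ],
)

```text
t: 9.27
position: [0.5751, 0.3077, 0.1392]
eef_rot: [3.121, -0.338, -0.004]
contact_force: [0.1, -0.2, -5.7]
grip_width: 0.0104
```

Call:
servo_tool(
  rows=[
    [[0,0,0.002],0,1],
    [[0,0,0.002],0,1],
    [[0,0,0.001],0,1],
    [[0,0,0],0,1],
    [[0,0,0],0,1],
  ],
)

```text
t: 9.68
position: [0.5762, 0.3083, 0.1366]
eef_rot: [-3.123, 0.339, -0.001]
contact_force: [0.3, 0.4, -5.2]
grip_width: 0.0102
```

Call:
servo_tool(
  rows=[
    [[0,0,0.001],0,1],
    [[0,0,0.001],0,1],
    [[0,0,0.001],0,1],
    [[0,0,0],0,1],
    [[0,0,0],0,1],
  ],
)

```text
t: 10.1
position: [0.5759, 0.3081, 0.1332]
eef_rot: [3.123, -0.339, -0.0]
contact_force: [-0.8, 0.5, -5.1]
grip_width: 0.0107
```

Call:
servo_tool(
  rows=[
    [[0,0,0.001],0,1],
    [[0,0,0.001],0,1],
    [[0,0,0],0,1],
    [[0,0,0],0,1],
  ],
)

```text
t: 10.43
position: [0.5759, 0.3081, 0.1312]
eef_rot: [3.123, -0.339, -0.0]
contact_force: [0.1, 0.6, -5.6]
grip_width: 0.0106
```

Call:
servo_tool(
  rows=[
    [[0,0,0.001],0,1],
    [[0,0,0.001],0,1],
    [[0,0,0],0,1],
    [[0,0,0],0,1],
  ],
)

```text
t: 10.77
position: [0.5759, 0.3081, 0.1291]
eef_rot: [3.123, -0.339, -0.0]
contact_force: [0.5, 0.3, -6.1]
grip_width: 0.0104
```

Call:
servo_tool(
  rows=[
    [[0,0,0.001],0,1],
    [[0,0,0],0,1],
    [[0,0,0],0,1],
  ],
)

```text
t: 11.02
position: [0.5759, 0.3081, 0.1282]
eef_rot: [3.123, -0.339, -0.0]
contact_force: [0.7, 0.3, -5.6]
grip_width: 0.0101
```

Call:
servo_tool(
  rows=[
    [[0,0,0.001],0,1],
    [[0,0,0],0,1],
    [[0,0,0],0,1],
  ],
)

```text
t: 11.27
position: [0.5761, 0.3082, 0.1277]
eef_rot: [-3.123, 0.339, -0.001]
contact_force: [-0.6, -1.1, -3.6]
grip_width: 0.0106
```

Run:
```python
from bar import *
togo(.5755,.3085,.1285,np.radians(-12.3))
z=r.sense()['position'][2]+.019
bar("5",z-.002,z+.012)
```

```text
t 11.2667 pos [0.5761 0.3082 0.1277] toolx yaw deg -12.38 tilt z [ 6.e-04  2.e-04 -1.e+00] 
 tool shift mm [-0.7 -0.1 -0.8] tool turn rad -0.0013 deg -0.08 force [-0.6 -1.1 -3.6] w 0.0106
 M [[0.977, -0.214, 0.001], [-0.214, -0.977, 0.0], [0.001, -0.0, -1.0]] q [ 0.474  0.515  1.52  -0.     1.106  0.69 ]
scene 445 ends [0.5435 0.1695 0.1511] [0.6081 0.4427 0.151 ] len 0.2807 yaw -13.32 roll -0.02 center from right end [0.5757 0.3057 0.151 ] from left [0.5759 0.3065 0.151 ]
top 326 ends [0.5484 0.172  0.1518] [0.5962 0.4132 0.1512] len 0.2459 yaw -11.21 roll -0.14 center from right end [0.5756 0.3093 0.1515] from left [0.569  0.2759 0.1516]
```

View pics/c5.png

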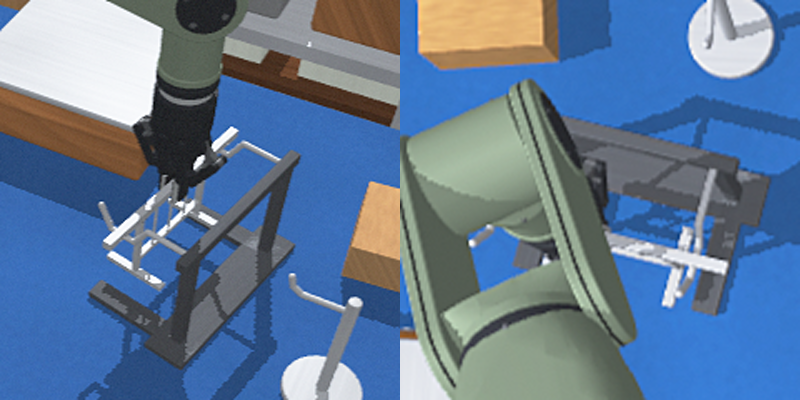

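Contact has started: the force eased from −5.6 to −3.6 N and the bar's top is at about 0.151–0.152. I'll lower a little more until it is fully unloaded.

Call:
servo_tool(
  rows=[
    [[0,0,0.0005],0,1],
    [[0,0,0],0,1],
    [[0,0,0],0,1],
  ],
)

```text
t: 11.62
position: [0.5762, 0.3082, 0.1276]
eef_rot: [-3.123, 0.339, -0.001]
contact_force: [-1.5, -1.4, 2.7]
grip_width: 0.0105
```

Call:
servo_tool(
  rows=[
    [[0,0,0.0005],0,1],
    [[0,0,0],0,1],
    [[0,0,0],0,1],
  ],
)

```text
t: 11.87
position: [0.5762, 0.3083, 0.1276]
eef_rot: [-3.123, 0.339, -0.002]
contact_force: [-1.9, -1.2, 6.1]
grip_width: 0.0108
```

It is seated: the wrist now reads +6 N upwards. I'll ease off slightly and open gently.

Call:
servo_tool(
  rows=[
    [[0,0,-0.0007],0,1],
    [[0,0,0],0,1],
    [[0,0,0],0,1],
    [[0,0,0],0,1],
  ],
  grip_force=30,
)

```text
t: 12.2
position: [0.5762, 0.3082, 0.1276]
eef_rot: [-3.123, 0.339, -0.001]
contact_force: [-2.2, -1.6, 5.3]
grip_width: 0.0103
```

Call:
servo_tool(
  rows=[
    [[0,0,0],0,0.85],
    [[0,0,0],0,0.8],
    [[0,0,0],0,0.75],
    [[0,0,0],0,0.7],
    [[0,0,0],0,0.65],
  ],
)

```text
t: 12.62
position: [0.5761, 0.3082, 0.1267]
eef_rot: [3.123, -0.339, -0.0]
contact_force: [-0.5, -0.2, -0.2]
grip_width: 0.0302
```

Call:
servo_tool(
  rows=[
    [[0,0,0],0,0.55],
    [[0,0,0],0,0.4],
    [[0,0,0],0,0.3],
    [[0,0,0],0,0.3],
    [[0,0,0],0,0.3],
  ],
)

```text
t: 13.03
position: [0.576, 0.3082, 0.127]
eef_rot: [3.123, -0.339, 0.0]
contact_force: [0.1, -0.2, 1.3]
grip_width: 0.0599
```

Run:
```python
from bar import *
togo(.5755,.3085,.1285,np.radians(-12.3))
bar("6",.144,.16)
```

```text
t 13.0333 pos [0.576  0.3082 0.127 ] toolx yaw deg -12.38 tilt z [ 1.e-04 -1.e-04 -1.e+00] 
 tool shift mm [-0.6 -0.2 -1.5] tool turn rad -0.0013 deg -0.08 force [ 0.1 -0.2  1.3] w 0.0599
 M [[0.977, -0.214, 0.0], [-0.214, -0.977, -0.0], [0.0, 0.0, -1.0]] q [ 0.474  0.516  1.521 -0.     1.105  0.69 ]
scene 472 ends [0.5447 0.1705 0.1512] [0.6062 0.4441 0.1508] len 0.2804 yaw -12.67 roll -0.08 center from right end [0.5754 0.3071 0.151 ] from left [0.5755 0.3075 0.151 ]
top 328 ends [0.5476 0.1721 0.1513] [0.6006 0.4118 0.1512] len 0.2455 yaw -12.46 roll -0.03 center from right end [0.5778 0.3088 0.1512] from left [0.5704 0.2751 0.1512]
```

View pics/c6.png

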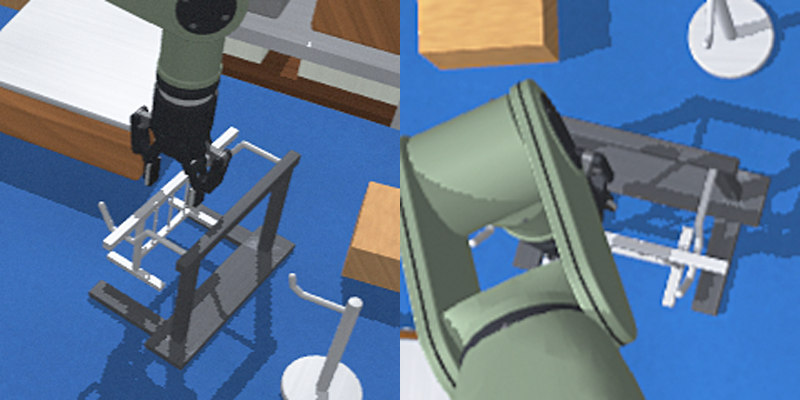

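The rack stays level in both hooks, with its top at 0.151, and the fingers are open. I'll retreat straight up.

Call:
servo_tool(
  rows=[
    [[0,0,-0.004],0,0.3],
    [[0,0,-0.01],0,0.3],
    [[0,0,-0.015],0,0.3],
    [[0,0,-0.02],0,0.3],
    [[0,0,-0.025],0,0.3],
  ],
)

```text
t: 13.55
position: [0.5754, 0.3079, 0.2014]
eef_rot: [3.122, -0.338, -0.003]
contact_force: [-0.4, 0.2, 0.2]
grip_width: 0.0595
```

Call:
servo_tool(
  rows=[
    [[0,0,-0.025],0,0.3],
    [[0,0,-0.025],0,0.3],
    [[0,0,-0.02],0,0.3],
    [[-0.02,0,0],0,0.3],
    [[-0.03,0,0],0,0.3],
  ],
)

```text
t: 13.97
position: [0.5292, 0.3189, 0.2734]
eef_rot: [-3.12, 0.342, -0.008]
contact_force: [0.1, -0.2, -1.6]
grip_width: 0.0601
```

Call:
servo_tool(
  rows=[
    [[-0.03,0,0],0,0.3],
    [[-0.03,0,0],0,0.3],
    [[-0.03,0,0],0,0.3],
    [[-0.02,0,0],0,0.3],
    [[0,0,0],0,0.3],
  ],
)

```text
t: 14.38
position: [0.4163, 0.343, 0.2726]
eef_rot: [-3.123, 0.334, 0.001]
contact_force: [0.6, 0.7, 0.2]
grip_width: 0.0596
```

Call:
servo_tool(
  rows=[
    [[0,0,0],0,0.3],
    [[0,0,0],0,0.3],
    [[0,0,0],0,0.3],
    [[0,0,0],0,0.3],
    [[0,0,0],0,0.3],
  ],
)

```text
t: 14.8
position: [0.4205, 0.3422, 0.2708]
eef_rot: [3.123, -0.34, -0.0]
contact_force: [-0.1, -0.3, 0.4]
grip_width: 0.0597
```

Run:
```python
from bar import *
print(r.sense()['contact_force'], r.sense()['t'])
bar("7",.144,.16)
a=cv2.imread("pics/scene7.png");b=cv2.imread("pics/top7.png")
cv2.imwrite("pics/f7.png",np.vstack([np.hstack([cv2.resize(a,(400,300)),cv2.resize(b,(400,300))]),np.hstack([cv2.resize(a[80:260,300:540],(400,300)),cv2.resize(b[120:270,110:310],(400,300))])]))
```

```text
[-0.05348679 -0.25148301  0.40275338] 14.8
scene 607 ends [0.5442 0.1702 0.151 ] [0.6049 0.4445 0.151 ] len 0.2809 yaw -12.48 roll -0.01 center from right end [0.5744 0.3069 0.151 ] from left [0.5746 0.3078 0.151 ]
top 749 ends [0.5483 0.1718 0.1514] [0.6077 0.4443 0.1515] len 0.2789 yaw -12.31 roll 0.02 center from right end [0.5781 0.3086 0.1514] from left [0.5779 0.3076 0.1514]
```

View pics/f7.png

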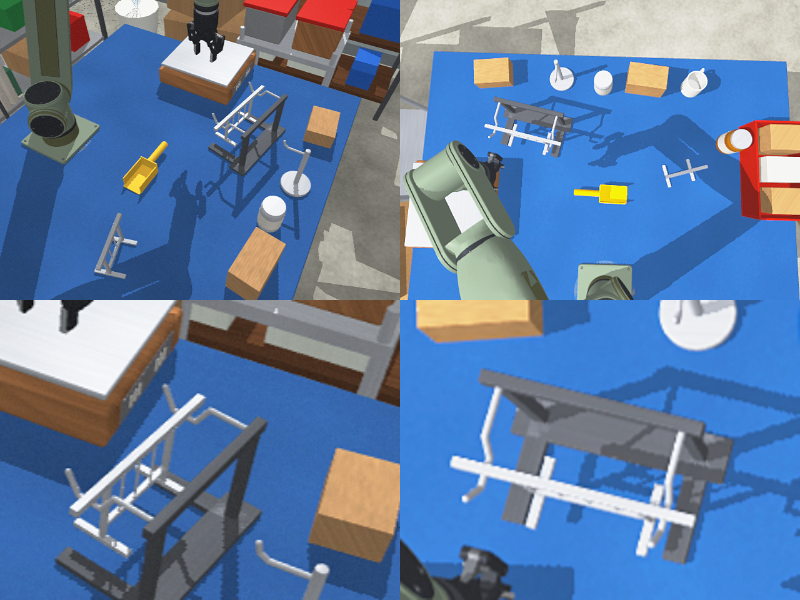

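The rack is level in both hooks, the narrow rack stands where it was, and the arm is clear. I'll do one stillness check, then hand in.

Call:
servo_tool(
  rows=[
    [[0,0,0],0,0.3],
    [[0,0,0],0,0.3],
    [[0,0,0],0,0.3],
    [[0,0,0],0,0.3],
    [[0,0,0],0,0.3],
  ],
)

```text
t: 15.32
position: [0.4197, 0.3425, 0.271]
eef_rot: [3.123, -0.339, 0.0]
contact_force: [0.3, 0.4, -0.1]
grip_width: 0.0596
```

Run:
```python
from bar import *
bar("8",.144,.16)
for n,(x0,x1,y0,y1) in dict(scene=(330,480,120,285),top=(130,290,140,260)).items():
    d=cv2.absdiff(cv2.imread(f"pics/{n}7.png"),cv2.imread(f"pics/{n}8.png"))[y0:y1,x0:x1].max(2); print(n,"changed px",(d>40).sum())
a=cv2.imread("pics/top0.png")[245:305,412:500];b=cv2.imread("pics/top8.png")[245:305,412:500];print("narrow changed",(cv2.absdiff(a,b).max(2)>60).sum())
sign_off()
```

```text
scene 603 ends [0.5441 0.1698 0.1512] [0.6039 0.4449 0.151 ] len 0.2815 yaw -12.26 roll -0.04 center from right end [0.5739 0.3066 0.1511] from left [0.5742 0.3081 0.1511]
top 759 ends [0.5478 0.1722 0.1514] [0.6077 0.4459 0.1516] len 0.2801 yaw -12.34 roll 0.04 center from right end [0.5777 0.309  0.1515] from left [0.5778 0.3091 0.1515]
scene changed px 0
top changed px 27
narrow changed 7
the job is handed in; nothing more can be done
```

The wide rack now hangs with one end of its bar in each hook. I gripped it by its top bar, carried it over the stand and lowered it until the wrist force showed the hooks had taken its weight. Only then did I let go and back the arm away. The job is handed in; about 15.5 s of the 48 s were used.

- **Seating:** the bar's top is at 0.151 m, about where a seated bar should be. It is level within 0.1°, and its angle matches the hooks.
- **Stillness:** two looks about half a second apart agree to within about 1.5 mm. In the crop around the stand, the scene view had no changed pixels. The top view had 27, which I put down to the moving gripper shadow but did not check.
- **Narrow rack:** it stands where it was, with only 7 pixels changed in its part of the top view.
- **Disagreement:** the two cameras differ by 2–4 mm on the bar's position. That is roughly the stated calibration error, and each camera shows the bar within about 2 mm of the hooks' middle.

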